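Clamp a regulator housing upright with the turnbuckle

TASK

Take the silver regulator housing out of its sloping wooden cradle and stand it upright on its narrow foot at the middle of the turntable, between the two open jaws, and let go so that it stands by itself. Then turn the turnbuckle body by its bars, top towards the turntable, until it comes up against its stop and both jaws hold the housing upright. Leave the bonnet, the elbow and the washer where they lie.

Things in the scene. Friction and masses are not known exactly. Their poses are not given: they have to be found in the camera images.
- housing_mid (a point): Centre, on the axis and 61 mm above the foot, of the loose silver regulator housing: turned casting 122 mm tall, 0.4 to 0.7 kg. Own z runs foot to top. From the foot: foot 34 mm diameter (0-12), body 60 (20-64), bolted flange 74 (66-76), round stem 26 (86-122). It starts in the cradle, z axis 30 degrees off vertical.
- housing_stem (a point): Centre of the housing's plain round top stem (26 mm diameter, 36 mm long), the best place to grip it: 43 mm above the housing's centre along its own z.
- cradle: Fixed plywood cradle, base 125 x 90 mm; origin below the resting place of the housing's foot, which is 37 mm above it. The housing leans 30 degrees towards the cradle's -x (roughly towards the robot), against a back plate; low side rails at y = +-36 mm. Drawn 70 mm along its own axis the housing is clear.
- turntable_top (a point): Centre of the top face of the dark cast iron turntable (130 mm diameter, 38 mm above the bench), where the housing must stand. It turns stiffly. This frame is the fixed clamp's and does not turn: x horizontal, along which the jaws slide; y horizontal, towards the turnbuckle; z up. The jaws' steel beams lie at x = +-75 to 109 mm, y = -20 to 170 mm, z up to 59 mm.
- turnbuckle_mid (a point): Middle of the steel turnbuckle on its axis, 80 mm above the bench, 150 mm from the turntable along +y. Axes as for the turntable: x along the turnbuckle, y away from the turntable, z up; they do not turn. Body 120 mm long; from its 30 mm diameter hub, at x = 0, six round bars 12 mm thick stick out like spokes 60 degrees apart, tips 60 mm from the axis.
- turnbuckle (a joint): Angle turned by the turnbuckle, rad, growing as it tightens (upper bar pushed towards the turntable). 0: most open; 3.44: hard stop. A bar stands (value mod pi/3) past upright towards the turntable. 0.15 N m turns it, it stays where left. Push bar after bar, following each over in an arc: a straight push on a bar leaning back over 40 degrees sticks. Each rad draws both jaws in 4 mm.
- jaw_near_pad: Rubber pad (10 x 50 x 36 mm, origin at its centre) of the jaw on the clamp's -x side, 24 to 60 mm above the turntable's top. Its face is 27 mm from the turntable's centre when fully drawn in, up to 41 mm when open; sprung, 3 N/mm, up to 6 mm give.
- jaw_far_pad: The same pad on the jaw at the clamp's +x side; both jaws move together.
- bonnet: Bystander: black plastic bonnet, a stepped cone 72 mm across and 52 mm tall, origin under its centre.
- elbow: Bystander: brass outlet elbow lying flat, two 40 mm arms along +x and +y, 32 mm thick, origin under the corner.
- washer: Bystander: copper sealing washer ring, 42 mm across, 4 mm thick, origin under its centre.

How it is judged:
By the outcome, as a careful person would: the job done as asked, in the order asked, and still so for the second after the job is handed in, with the robot touching nothing.
It also fails if it takes over 67 s, if anything falls off the work surface, if the arm or the gripper's body presses on something with over 40 N, if the wrist force passes 120 N, or if a joint passes its speed limit or range.

ROBOT

A 6-joint arm with a two-finger parallel gripper is mounted at the origin on the work surface. World frame = base frame: x ahead of the robot, y to its left, z up, the work surface at z = 0. Lengths are in m, angles in rad, forces in N, time in s.
With the tool pointing down it reaches from about 0.4 to 0.825 m from the base axis. Payload 7 kg.
Tool frame: the origin (TCP) lies on the centre line of the jaws, within the pads' length; the fingertips stand 22 mm ahead of it and the grasp point (between the pads) lies 3 mm ahead of it; z points along the fingers, y is the direction in which the jaws open and shut (so a half turn about z gives the same grasp; the last joint's range is limited). The gripper opens to 88 mm and grips with 3 to 60 N. Pads are 19 mm wide; open, the fingers measure 130 mm over their backs; the gripper's body (78 mm by 193 mm) begins 47 mm behind the grasp point.
Start: joints at [-0.912, 0.359, 0.012, 0, -1.224, -0.288], TCP at [0.245, -0.629, 0.249] pointing down, gripper open.
Joint ranges: [-3.07, 3.07], [-1.43, 2.12], [-1.02, 1.25], [-3.03, 1.67], [-3.05, -0], [-3.03, 3.03]. Speed limits (rad/s): [2.39, 2.39, 3.01, 3.14, 3.14, 3.14].

INTERFACE

Orientations are given as [roll, pitch, yaw] about the fixed x, y, z axes, in that order (R = Rz(yaw) Ry(pitch) Rx(roll)).
In Python, from station import arm gives the robot as it stands. The module is installed in compiled form; this text tells all that it offers.
- The arm moves only by the tool arm_command, never from a script. Its argument "motion" is a list of rows, each a list of 3 entries, a list of its own where there are three numbers: the shift along the tool's x, y, z in mm, then the turn, a rotation vector about the tool's x, y, z in degrees, then the opening, from 0 (shut) to 1 (fully open). In form: [[[tx, ty, tz], [wx, wy, wz], grip], ...]. A call has 1 to 20 rows; each row shifts and turns the commanded pose from where the row before left it, along the tool's axes as they then stand; what a row does not reach is not made up. A row lasts 1/12 s, in which the tool goes at most 41.7 mm and 7.16 degrees, less where a joint would pass 70% of its speed; a pose out of reach is approached as far as the arm can. A call is refused whole if a number of a shift passes 41.7 or a number of a turn 7.16, either way. A call with a gripper value outside its range is refused whole. The fingers move at their own pace and stop on an object; "newtons" is the grip in N (left out, the last holds). Time passes only in rows, so rows that do not move let the fingers close. It gives the time, the measured TCP pose, the force and the opening at its end, in the units of the state.
- arm.get_state(): the state, without advancing time (a new reading comes with each control period).
- arm.grab_frame(name): name is "side" or "top" or "wrist"; returns the picture (420x560x3 uint8, red, green, blue); there is no depth.
- arm.camera_info(name): a dict with "fov_y" (degrees; the focal length in pixels is half the picture's height over the tangent of half this angle, whatever the lens; pixels are square), "cx", "cy" (the principal point, pixels), "k1" (the pictures are not rectified: a ray, as slopes to the right and down, at radius r is drawn at 1 + k1 r^2 times it, then the intrinsics apply), "view" (4x4, takes a point from world to camera coordinates); the wrist camera has in their place "tool_from_camera" (4x4, takes a point from camera to tool coordinates, whose origin is the TCP and whose axes are the flange's). Camera axes: x right, y down, z forward; pixel columns grow to the right and rows downward; lengths in m; the calibration is good to about 2 mm. A picture is of the moment at which its call begins: read the wrist's pose just before it. camera_info takes no time and is no camera call.
- arm.job_done(): hands the job in, once; it reports no verdict.
The state is a dict: "t": time; "q": joint angles; "qd": joint speeds; "joint_efforts": joint torques, N m; "eef_pos": TCP position; "ee_rot": TCP orientation; "force": force on the tool from outside, world axes, zero at the start; "moment": the same for the moment, N m; "width": finger opening in m.
Only numpy, scipy, OpenCV 4.12 (cv2) and the standard library are available. Lean on these libraries where they do the work, as an engineer would, in place of code of your own. Each camera call takes 0.05 s, during which the arm holds its last target. There are 200 camera calls.

## Working session

There is one attempt and no reset: what is moved stays moved. The work goes in short steps, Python scripts to look and compute and a tool call to move; the robot and the scene stay as the last step left them, time stands still between calls to the robot, and variables do not carry over. Pictures are saved under pics/ and viewed, on a budget of 10 in all, crops included, one or two more only if the job needs it, and the job is handed in when it is done.

Besides the shell and the picture viewer there is one more tool, called after "Emit:" as name(argument=value, ...) on one line, values as JSON. arm_command: Moves the arm, as the interface text tells. Its arguments: {"type":"object","properties":{"motion":{"type":"array","items":{"type":"array"}},"newtons":{"type":"number"}},"required":["motion"]}

```bash
mkdir -p pics
cat > h.py <<'E'
import numpy as np, cv2
from station import arm
from scipy.spatial.transform import Rotation as R
def save(n,f):
    im=arm.grab_frame(n); cv2.imwrite(f'pics/{f}.png',im[:,:,::-1]); return im
def tool():
    s=arm.get_state(); T=np.eye(4); T[:3,:3]=R.from_euler('xyz',s['ee_rot']).as_matrix(); T[:3,3]=s['eef_pos']; return T
def cam(n,T=None):
    c=arm.camera_info(n)
    wc=np.linalg.inv(c['view']) if n!='wrist' else (tool() if T is None else T)@np.array(c['tool_from_camera'])
    return c,wc,210/np.tan(np.radians(c['fov_y'])/2)
def ray(n,u,v,T=None):
    c,wc,f=cam(n,T); d=np.array([(u-c['cx'])/f,(v-c['cy'])/f]); p=d.copy()
    for _ in range(30): p=d/(1+c['k1']*(p@p))
    return wc[:3,3],wc[:3,:3]@np.array([p[0],p[1],1])
def onz(n,u,v,z,T=None):
    o,d=ray(n,u,v,T); return o+d*(z-o[2])/d[2]
def proj(n,P,T=None):
    c,wc,f=cam(n,T); q=np.linalg.inv(wc)@np.append(P,1); p=q[:2]/q[2]; p=p*(1+c['k1']*(p@p)); return p*f+[c['cx'],c['cy']]
def two(a,b):
    (o1,d1),(o2,d2)=a,b; A=np.stack([d1,-d2],1); s=np.linalg.lstsq(A,o2-o1,rcond=None)[0]
    p,q=o1+s[0]*d1,o2+s[1]*d2; return (p+q)/2,np.linalg.norm(p-q)
E
python3 -c "
from h import *
save('top','top0');save('side','side0')
for n in('top','side'):print(n,cam(n)[1].round(3),cam(n)[2])
print(arm.camera_info('wrist'));print(arm.get_state())"
```

```text
top [[-0.01  -0.999  0.043  0.506]
 [-1.     0.011  0.013 -0.059]
 [-0.014 -0.043 -0.999  0.895]
 [ 0.     0.     0.     1.   ]] 385.731465525254
side [[-0.997 -0.023  0.078  0.491]
 [-0.078  0.528 -0.846  0.816]
 [-0.022 -0.849 -0.528  0.623]
 [ 0.     0.     0.     1.   ]] 394.9748302275037
{'fov_y': 61.25863279577012, 'cx': 281.3497230763183, 'cy': 212.55341964372593, 'k1': 0.024736578252553106, 'tool_from_camera': array([[ 9.11550462e-06, -9.52273119e-01, -3.05247289e-01,
         8.45140020e-02],
       [ 9.99999767e-01,  2.17051767e-04, -6.47268846e-04,
        -6.01891267e-04],
       [ 6.82631186e-04, -3.05247212e-01,  9.52272899e-01,
        -1.35791874e-01],
       [ 0.00000000e+00,  0.00000000e+00,  0.00000000e+00,
         1.00000000e+00]])}
{'t': 0.1, 'q': array([-9.11896996e-01,  3.59292177e-01,  1.11418657e-02, -3.28054844e-04,
       -1.22409522e+00, -2.88091152e-01]), 'qd': array([ 0.00152562, -0.00068306,  0.00058741,  0.00096365, -0.00019915,
        0.00021278]), 'joint_efforts': array([-8.31576199e-04, -5.84162486e+01,  2.93752795e+01,  7.01555282e+00,
        1.01369881e-02, -4.82699227e-05]), 'eef_pos': array([ 0.24442527, -0.62874797,  0.24772402]), 'ee_rot': array([ 3.14011554e+00, -1.16092899e-04, -2.77089608e+00]), 'force': array([ 0.62473651, -1.1099946 , -0.35512839]), 'moment': array([ 0.01269726,  0.00609894, -0.05976128]), 'width': 0.0876101681970374}
```

View pics/top0.png

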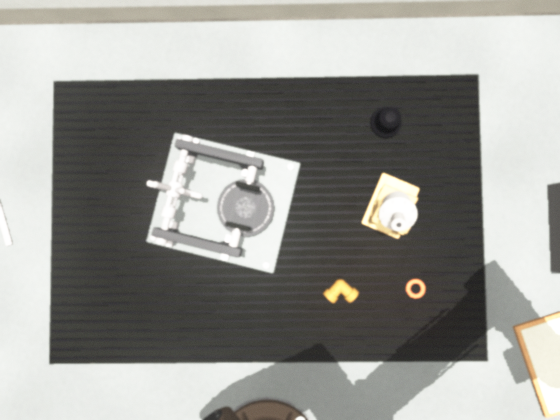

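View pics/side0.png

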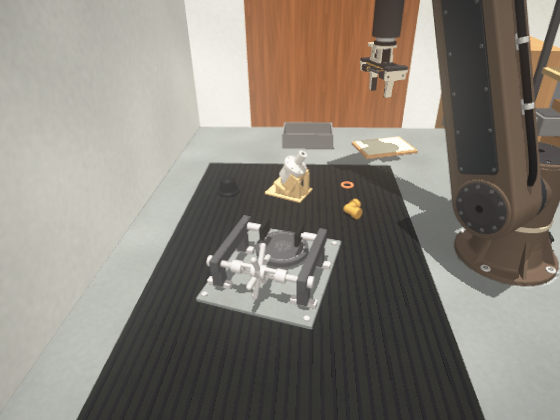

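Top view: turntable about (246,207), turnbuckle hub about (175,190), housing stem about (399,222) in the cradle at (391,206). Side view: the same, with the stem tip near (303,154) and the hub near (260,270). Next I'll enlarge these areas.

```bash
python3 -c "
from h import *
t=cv2.imread('pics/top0.png');s=cv2.imread('pics/side0.png')
c=lambda im,x,y,w,h:cv2.resize(im[y:y+h,x:x+w],(400,300),interpolation=cv2.INTER_CUBIC)
m=np.vstack([np.hstack([c(t,350,165,80,60+0),c(s,250,140,80,60)]),np.hstack([c(t,140,122,168,126),c(s,196,206,160,120)])])
cv2.imwrite('pics/mos.png',m)
for u,v,z in((246,207,.038),(175,190,.08)):print(onz('top',u,v,z))
print(two(ray('top',400,224),ray('side',303,154)))
"
```

```text
[0.55387043 0.04158388 0.038     ]
[0.58940959 0.18783872 0.08      ]
(array([ 0.51045439, -0.26984977,  0.14352934]), np.float64(0.0025477751422658765))
```

View pics/mos.png

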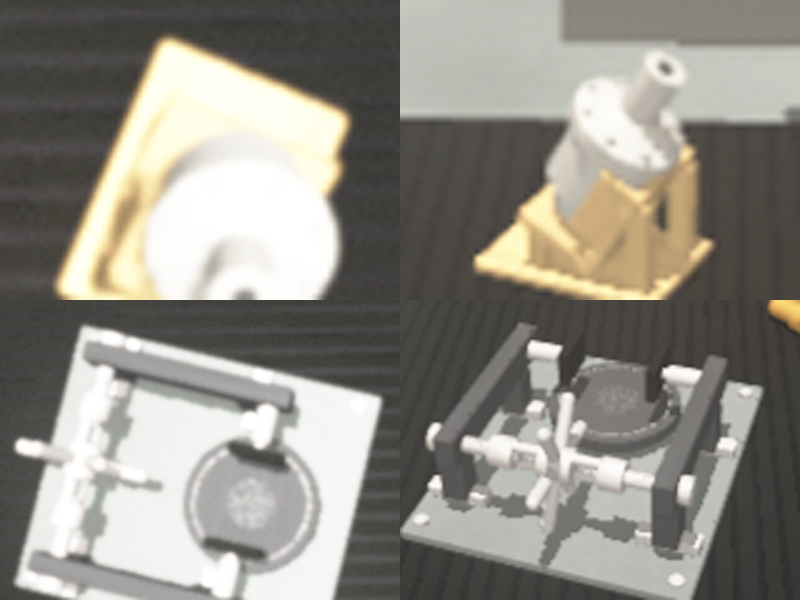

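The mosaic puts the stem-top hole at top (399,224) and side (302.4,153.6), giving z = 0.1435 against an expected 0.1427. From the cradle edges I read a yaw of about -22.8°. The turntable-to-hub distance comes out at 150.5 mm, against 150 given. The tips of the bars show in both views.

```bash
cat >> h.py <<'E'
def row(A,B,n=None):
    D=np.linalg.inv(A)@B; w=R.from_matrix(D[:3,:3]).as_rotvec(); 
    n=n or int(np.ceil(max(np.linalg.norm(D[:3,3])/.038,np.degrees(np.linalg.norm(w))/6.5,1)))
    S=sum(R.from_rotvec(w*k/n).as_matrix() for k in range(n)); t=np.linalg.solve(S,D[:3,3])
    print(n,'x',(t*1000).round(1).tolist(),np.degrees(w/n).round(2).tolist())
def pose(p,z,az):
    z=np.array(z,float); z/=np.linalg.norm(z); x=np.array([np.cos(az),np.sin(az),0]); y=np.cross(z,x); y/=np.linalg.norm(y)
    T=np.eye(4); T[:3,:3]=np.stack([np.cross(y,z),y,z],1); T[:3,3]=p; return T
cy=np.radians(157.2); a=np.array([.5*np.cos(cy),.5*np.sin(cy),.75**.5])
TT=np.array([.5539,.0416,.038]); TB=np.array([.5894,.1878,.080]); ky=np.radians(76.4)
KY=np.array([np.cos(ky),np.sin(ky),0]); KX=np.array([KY[1],-KY[0],0]); Z=np.array([0,0,1.])
E
python3 -c "
from h import *
top,e=two(ray('top',399,224),ray('side',302.4,153.6)); print(top,e)
print('flange',proj('top',top-.046*a),proj('side',top-.046*a))
stem=top-.018*a
row(tool(),pose(stem+.103*a,-a,cy))
for th in range(-30,30,10):
  q=[TB+.06*(-np.sin(x)*KY+np.cos(x)*Z) for x in np.radians(th+np.array([-60,0,60]))]
  print(th,[proj('top',p).round(0).tolist() for p in q],[proj('side',p).round(0).tolist() for p in q])
"
```

```text
[ 0.51132763 -0.26723391  0.14594894] 0.0008037479777447674
flange [397.70931593 213.95249029] [295.19835104 164.43246232]
12 x [-19.4, 32.0, 6.1] [0.97, -2.38, 3.58]
-30 [[148.0, 184.0], [153.0, 184.0], [182.0, 191.0]] [[249.0, 290.0], [253.0, 260.0], [263.0, 243.0]]
-20 [[146.0, 183.0], [156.0, 185.0], [187.0, 192.0]] [[249.0, 286.0], [254.0, 256.0], [265.0, 243.0]]
-10 [[146.0, 183.0], [161.0, 186.0], [191.0, 193.0]] [[249.0, 281.0], [256.0, 251.0], [266.0, 243.0]]
0 [[146.0, 183.0], [166.0, 187.0], [195.0, 194.0]] [[249.0, 276.0], [258.0, 248.0], [267.0, 245.0]]
10 [[147.0, 183.0], [171.0, 188.0], [198.0, 195.0]] [[250.0, 271.0], [260.0, 245.0], [268.0, 247.0]]
20 [[150.0, 183.0], [176.0, 190.0], [201.0, 196.0]] [[251.0, 265.0], [261.0, 244.0], [268.0, 250.0]]
```

Emit:
arm_command(motion=[[[-19.4, 32, 6.1], [0.97, -2.38, 3.58], 1], [[-19.4, 32, 6.1], [0.97, -2.38, 3.58], 1], [[-19.4, 32, 6.1], [0.97, -2.38, 3.58], 1], [[-19.4, 32, 6.1], [0.97, -2.38, 3.58], 1], [[-19.4, 32, 6.1], [0.97, -2.38, 3.58], 1], [[-19.4, 32, 6.1], [0.97, -2.38, 3.58], 1], [[-19.4, 32, 6.1], [0.97, -2.38, 3.58], 1], [[-19.4, 32, 6.1], [0.97, -2.38, 3.58], 1], [[-19.4, 32, 6.1], [0.97, -2.38, 3.58], 1], [[-19.4, 32, 6.1], [0.97, -2.38, 3.58], 1], [[-19.4, 32, 6.1], [0.97, -2.38, 3.58], 1], [[-19.4, 32, 6.1], [0.97, -2.38, 3.58], 1], [[0, 0, 0], [0, 0, 0], 1], [[0, 0, 0], [0, 0, 0], 1]])

```text
t: 1.27
eef_pos: [0.431, -0.291, 0.2155]
ee_rot: [-3.101, 0.46, 2.842]
force: [-0.6, -0.5, -0.2]
width: 0.0876
```

```bash
python3 -c "
from h import *
T=tool(); im=save('wrist','w1'); np.save('w1T',T)
top=np.array([.5109,-.2685,.1440])
for d in(0,.018,.046,.1):print(d,proj('wrist',top-d*a,T))
print(T.round(3)); row(T,pose(top+.085*a,-a,cy))"
```

```text
0 [351.89579442 267.29396567]
0.018 [347.13736575 257.91677188]
0.046 [340.85167047 245.52431136]
0.1 [331.49522892 227.06598311]
[[-0.856  0.312  0.412  0.431]
 [ 0.264  0.949 -0.17  -0.291]
 [-0.444 -0.036 -0.895  0.216]
 [ 0.     0.     0.     1.   ]]
2 x [-12.1, 25.1, 4.3] [0.17, -1.76, 2.52]
```

View pics/w1.png

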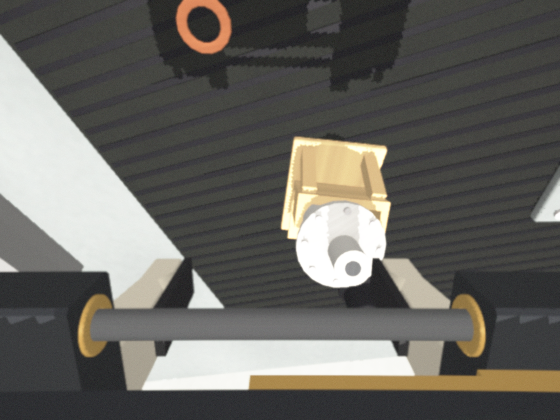

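The wrist view shows the stem hole at (352,268), predicted (352,267), and the flange centre at about (341,245), predicted (341,245.5), so the pose estimate holds. The last move fell a little short, so I'll finish the alignment.

Emit:
arm_command(motion=[[[-8, 16.7, 2.9], [0.1, -1.2, 1.7], 1], [[-8, 16.7, 2.9], [0.1, -1.2, 1.7], 1], [[-8, 16.7, 2.9], [0.1, -1.2, 1.7], 1], [[0, 0, 0], [0, 0, 0], 1], [[0, 0, 0], [0, 0, 0], 1]])

```text
t: 1.73
eef_pos: [0.4716, -0.2545, 0.218]
ee_rot: [3.141, 0.525, 2.74]
force: [-0.1, -0.1, -0.5]
width: 0.0875
```

```bash
python3 -c "
from h import *
T=tool(); im=save('wrist','w2')
top=np.array([.5109,-.2685,.1440])
print(proj('wrist',top,T),proj('wrist',top-.046*a,T))
row(T,pose(top-.013*a,-a,cy))
h=pose(top-.013*a,-a,cy);up=pose(top+.092*a,-a,cy);row(h,up)
mid=pose(np.array([.5,-.2,.32]),-Z,cy);row(up,mid)
g=TT+(.122-.013)*Z; row(mid,pose(g+.09*Z,-Z,np.radians(-160)))"
```

```text
[287.20101433 229.43961294] [286.39595439 208.86879119]
3 x [0.3, 0.8, 32.7] [-0.03, 0.03, -0.06]
3 x [0.0, 0.0, -35.0] [-0.0, 0.0, -0.0]
5 x [-7.8, 11.8, -17.9] [0.0, 6.0, -0.0]
7 x [-5.1, 35.8, 11.9] [0.0, 0.0, -6.11]
```

View pics/w2.png

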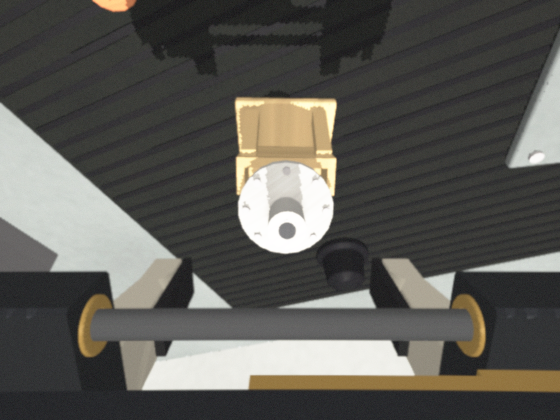

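The stem hole is at (287,230), predicted (287,229), with the cradle square to the jaws. Going in and gripping.

Emit:
arm_command(motion=[[[0.2, 0.4, 19.6], [0, 0, 0], 1], [[0.2, 0.4, 19.6], [0, 0, 0], 1], [[0.2, 0.4, 19.6], [0, 0, 0], 1], [[0.2, 0.4, 19.6], [0, 0, 0], 1], [[0, 0.4, 19.6], [0, 0, 0], 1], [[0, 0, 0], [0, 0, 0], 1], [[0, 0, 0], [0, 0, 0], 0], [[0, 0, 0], [0, 0, 0], 0], [[0, 0, 0], [0, 0, 0], 0], [[0, 0, 0], [0, 0, 0], 0], [[0, 0, 0], [0, 0, 0], 0], [[0, 0, 0], [0, 0, 0], 0], [[0, 0, 0], [0, 0, 0], 0], [[0, 0, 0], [0, 0, 0], 0]], newtons=40)

```text
t: 2.95
eef_pos: [0.519, -0.2769, 0.1569]
ee_rot: [3.122, 0.487, 2.739]
force: [0.9, 0.1, 0.2]
width: 0.0399
```

```bash
python3 -c "
from h import *
s=arm.get_state();print(s['q'].round(3),s['qd'].round(3),s['width'],s['eef_pos'],s['force'])"
```

```text
[-0.325  0.074 -1.001  1.078 -0.019 -2.717] [-0.002  0.003 -0.     0.001  0.001 -0.003] 0.039946503956471466 [ 0.51895916 -0.27688738  0.15690647] [0.92190367 0.06987818 0.18072027]
```

The reach ran into the wrist limit (q5 about 0, q3 near -1.02), so a full 30° tilt can't be reached there. Pads can hold a round stem at an angle about the jaw axis. I'll back off and grip with the tool tilted only about 12°.

Emit:
arm_command(motion=[[[0, 0, 0], [0, 0, 0], 1], [[0, 0, 0], [0, 0, 0], 1], [[0, 0, 0], [0, 0, 0], 1], [[0, 0, 0], [0, 0, 0], 1], [[0, 0, 0], [0, 0, 0], 1], [[0, 0, 0], [0, 0, 0], 1], [[0, 0, -20], [0, 0, 0], 1], [[0, 0, -20], [0, 0, 0], 1], [[0, 0, -20], [0, 0, 0], 1], [[0, 0, -10], [0, 0, 0], 1], [[0, 0, 0], [0, 0, 0], 1], [[0, 0, 0], [0, 0, 0], 1]])

```text
t: 3.95
eef_pos: [0.5021, -0.2815, 0.2086]
ee_rot: [-3.141, 0.508, 2.74]
force: [-0.5, -0.8, 0.5]
width: 0.0874
```

```bash
cat >> h.py <<'E'
def tz(deg,az): # tool z tilted deg outward (away from az direction)
    r=np.radians(deg); return -np.array([np.sin(r)*np.cos(az),np.sin(r)*np.sin(az),np.cos(r)])
top=np.array([.5109,-.2685,.1440]); gp=top-.0145*a
E
python3 -c "
from h import *
T=tool(); s=arm.get_state();print(s['q'].round(3),s['eef_pos'],s['ee_rot'],s['force'],s['width'])
z=tz(12,cy); g=pose(gp-.003*z,z,cy); p=pose(gp-.003*z+.08*a,z,cy)
row(T,p); row(p,g)"
```

```text
[-0.127 -0.022 -0.853  0.5   -0.28  -2.295] [ 0.50206316 -0.28150117  0.20858044] [-3.14066113  0.50805291  2.74025762] [-0.47535978 -0.7617355   0.52761562] 0.08744015937061503
3 x [10.0, 5.1, -2.5] [-0.04, 5.7, -0.06]
3 x [-8.2, 0.0, 25.4] [0.0, 0.0, 0.0]
```

Emit:
arm_command(motion=[[[6, 3, -1.5], [0, 3.42, 0], 1], [[6, 3, -1.5], [0, 3.42, 0], 1], [[6, 3, -1.5], [0, 3.42, 0], 1], [[6, 3, -1.5], [0, 3.42, 0], 1], [[6, 3, -1.5], [0, 3.42, 0], 1], [[0, 0, 0], [0, 0, 0], 1], [[0, 0, 0], [0, 0, 0], 1]])

```text
t: 4.53
eef_pos: [0.4793, -0.2573, 0.2022]
ee_rot: [-3.139, 0.208, 2.738]
force: [-1.1, 0.6, -0.3]
width: 0.0874
```

```bash
python3 -c "
from h import *
T=tool(); s=arm.get_state();print(s['q'].round(3),s['eef_pos'],s['ee_rot'])
z=tz(12,cy); g=pose(gp-.003*z,z,cy)
row(T,g)"
```

```text
[-0.087  0.064 -0.541  0.096 -0.771 -1.951] [ 0.47931116 -0.25725427  0.20224741] [-3.13869928  0.20783561  2.73789705]
3 x [-8.4, 0.7, 24.9] [-0.08, -0.03, -0.11]
```

Emit:
arm_command(motion=[[[-5, 0.4, 15], [0, 0, 0], 1], [[-5, 0.4, 15], [0, 0, 0], 1], [[-5, 0.4, 15], [0, 0, 0], 1], [[-5, 0.4, 15], [0, 0, 0], 1], [[-5, 0.4, 14.5], [0, 0, 0], 1], [[0, 0, 0], [0, 0, 0], 1], [[0, 0, 0], [0, 0, 0], 1]])

```text
t: 5.12
eef_pos: [0.5151, -0.2705, 0.1343]
ee_rot: [-3.139, 0.206, 2.739]
force: [0.3, 0.3, 0.2]
width: 0.0876
```

```bash
python3 -c "
from h import *
T=tool(); s=arm.get_state();print(s['q'].round(3),s['eef_pos'],s['ee_rot'],s['force'])
z=tz(12,cy); g=pose(gp-.003*z,z,cy)
row(T,g)"
```

```text
[-0.109  0.205 -0.556  0.107 -0.616 -1.946] [ 0.51505666 -0.27047403  0.13434848] [-3.13884089  0.20575353  2.73866396] [0.33397764 0.33096548 0.21873484]
1 x [-2.0, 0.2, 0.4] [-0.22, -0.21, -0.28]
```

Emit:
arm_command(motion=[[[-1.5, 0, 0], [0, 0, 0], 0], [[0, 0, 0], [0, 0, 0], 0], [[0, 0, 0], [0, 0, 0], 0], [[0, 0, 0], [0, 0, 0], 0], [[0, 0, 0], [0, 0, 0], 0], [[0, 0, 0], [0, 0, 0], 0], [[0, 0, 0], [0, 0, 0], 0], [[0, 0, 0], [0, 0, 0], 0], [[0, 0, 0], [0, 0, 0], 0], [[0, 0, 0], [0, 0, 0], 0], [[0, 0, 0], [0, 0, 0], 0], [[0, 0, 0], [0, 0, 0], 0], [[0, 0, 0], [0, 0, 0], 0], [[0, 0, 0], [0, 0, 0], 0]], newtons=60)

```text
t: 6.28
eef_pos: [0.5177, -0.2706, 0.1359]
ee_rot: [-3.14, 0.207, 2.739]
force: [-0.2, 0.1, 1.5]
width: 0.0255
```

```bash
python3 -c "
from h import *
T=tool(); s=arm.get_state();print(s['q'].round(3),s['eef_pos'],s['ee_rot'],s['force'],s['width'])
np.save('Tg',T)
# housing-in-tool (foot point, axis)
H=np.eye(4); H[:3,:3]=pose([0,0,0],-a,cy)[:3,:3]; H[:3,3]=top; G=np.linalg.inv(T)@H; np.save('G',G)
up=T.copy(); up[:3,3]+=.09*a; row(T,up)
def put(x,az): return pose(x,-Z,az)@np.linalg.inv(G)
t2=put(np.array([.53,-.18,.30]),cy); row(up,t2)
hi=put(TT+.245*Z,np.radians(-170)); row(t2,hi)"
```

```text
[-0.11   0.206 -0.55   0.105 -0.619 -1.944] [ 0.51774609 -0.27062174  0.13591979] [-3.14013303  0.20745897  2.73909744] [-0.18680523  0.07577652  1.48453878] 0.025480765774680517
3 x [9.3, -0.1, -28.5] [-0.0, 0.0, -0.0]
5 x [-4.6, 17.8, -15.3] [0.03, 6.0, -0.01]
6 x [1.2, 37.8, 3.2] [1.7, -0.02, -5.2]
```

Emit:
arm_command(motion=[[[4.6, 0, -14.2], [0, 0, 0], 0], [[4.6, 0, -14.2], [0, 0, 0], 0], [[4.6, 0, -14.2], [0, 0, 0], 0], [[4.6, 0, -14.2], [0, 0, 0], 0], [[4.6, 0, -14.2], [0, 0, 0], 0], [[4.6, 0, -14.2], [0, 0, 0], 0], [[0, 0, 0], [0, 0, 0], 0], [[-2.3, 8.9, -7.6], [0, 3, 0], 0], [[-2.3, 8.9, -7.6], [0, 3, 0], 0], [[-2.3, 8.9, -7.6], [0, 3, 0], 0], [[-2.3, 8.9, -7.6], [0, 3, 0], 0], [[-2.3, 8.9, -7.6], [0, 3, 0], 0], [[-2.3, 8.9, -7.6], [0, 3, 0], 0], [[-2.3, 8.9, -7.6], [0, 3, 0], 0], [[-2.3, 8.9, -7.6], [0, 3, 0], 0], [[-2.3, 8.9, -7.6], [0, 3, 0], 0], [[-2.3, 8.9, -7.6], [0, 3, 0], 0], [[0, 0, 0], [0, 0, 0], 0], [[0, 0, 0], [0, 0, 0], 0]])

```text
t: 7.87
eef_pos: [0.5356, -0.1806, 0.2854]
ee_rot: [-3.14, -0.318, 2.738]
force: [-0.1, 0.2, -6.4]
width: 0.0249
```

```bash
python3 -c "
from h import *
T=tool(); s=arm.get_state();print(s['q'].round(3),s['eef_pos'],s['ee_rot'],s['force'],s['width'])
G=np.load('G.npy'); H=T@G; print('top',H[:3,3],'axis',-H[:3,2])
hi=pose(TT+.245*Z,-Z,np.radians(-170))@np.linalg.inv(G); row(T,hi)"
```

```text
[-0.051  0.35   0.087 -0.107 -1.608 -1.91 ] [ 0.53559957 -0.18055876  0.2853593 ] [-3.13996241 -0.31815254  2.73820281] [-0.06729736  0.17420571 -6.37337705] 0.02486166946848065
top [ 0.53337001 -0.18039865  0.29592642] axis [ 0.00102407 -0.00273979  0.99999572]
6 x [2.0, 37.8, 2.8] [1.73, -0.03, -5.2]
```

Emit:
arm_command(motion=[[[1.3, 25.2, 1.9], [1.15, 0, -3.47], 0], [[1.3, 25.2, 1.9], [1.15, 0, -3.47], 0], [[1.3, 25.2, 1.9], [1.15, 0, -3.47], 0], [[1.3, 25.2, 1.9], [1.15, 0, -3.47], 0], [[1.3, 25.2, 1.9], [1.15, 0, -3.47], 0], [[1.3, 25.2, 1.9], [1.15, 0, -3.47], 0], [[1.3, 25.2, 1.9], [1.15, 0, -3.47], 0], [[1.3, 25.2, 1.9], [1.15, 0, -3.47], 0], [[1.3, 25.2, 1.9], [1.15, 0, -3.47], 0], [[0, 0, 0], [0, 0, 0], 0], [[0, 0, 0], [0, 0, 0], 0]])

```text
t: 8.78
eef_pos: [0.5507, 0.0442, 0.2741]
ee_rot: [-3.138, -0.317, -2.968]
force: [0.3, -0.2, -5.7]
width: 0.0251
```

```bash
python3 -c "
from h import *
T=tool(); G=np.load('G.npy'); H=T@G; print('top',H[:3,3],'axis',-H[:3,2])
hi=pose(TT+.200*Z,-Z,np.radians(-170))@np.linalg.inv(G); row(T,hi)
t=save('top','t3');s=save('side','s3');w=save('wrist','w3')
ax=-H[:3,2];tp=H[:3,3]
for n in('top','side'):print(n,proj(n,tp).round(1),'flange',proj(n,tp-.051*ax).round(1),'foot',proj(n,tp-.122*ax).round(1),'TT',proj(n,TT).round(1))
S=s[80:290,170:370];print('crop 170,80 x3')
m=np.hstack([cv2.resize(s[110:290,190:370],(400,400),interpolation=cv2.INTER_CUBIC),cv2.resize(w[0:420,70:490],(400,400))])
cv2.imwrite('pics/m3.png',m[:,:,::-1])"
```

```text
top [0.54873953 0.04309582 0.2846644 ] axis [ 1.14093320e-03 -3.92528533e-04  9.99999272e-01]
2 x [-9.6, -1.1, 21.4] [-0.01, -0.03, 0.09]
top [226.9 201.8] flange [231.8 203.8] foot [237.5 206.2] TT [246. 207.]
side [281.8 152.5] flange [282.2 174.1] foot [282.7 202. ] TT [281.3 245.3]
crop 170,80 x3
```

View pics/m3.png

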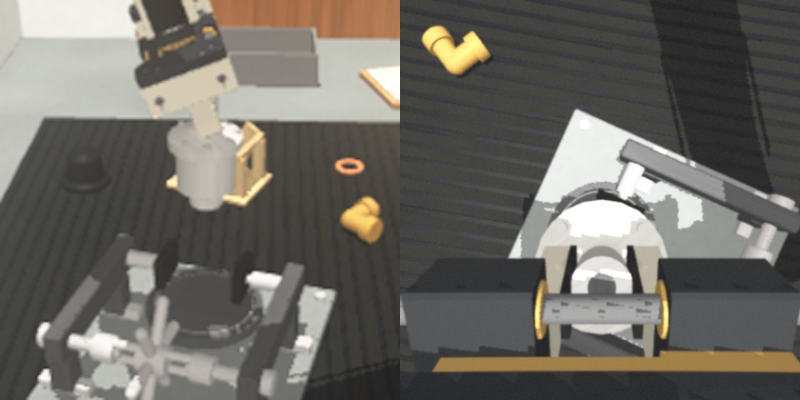

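The side crop shows the housing hanging upright, foot at about (283,201), predicted (282.7,202). The turntable lies below at about (283,246). I'll check the turntable centre once more.

```bash
python3 -c "
from h import *
print(onz('side',282.8,246,.038),onz('top',245.8,207.3,.038))
# wrist-independent: pads midpoint (dark inner pads) in top0: top faces z=.098
for u,v in((140+258*.42,122+155*.42),(140+235*.42,122+249*.42)):print(onz('top',u,v,.098))
im=cv2.imread('pics/top0.png')[165:250,205:290]; g=cv2.cvtColor(im,cv2.COLOR_BGR2GRAY); 
for th in(120,140,160):
  m=(g<th).astype(np.uint8); m=cv2.morphologyEx(m,cv2.MORPH_OPEN,np.ones((15,15)))
  c=cv2.findContours(m,0,2)[0]
  for k in c: print(th,[np.round(x,1) for x in cv2.minEnclosingCircle(k)],cv2.contourArea(k))
c=cv2.HoughCircles(cv2.resize(g,None,fx=4,fy=4,interpolation=2),3,2,400,param1=100,param2=30,minRadius=95,maxRadius=130);print(c/4+[205,165,0])
"
```

```text
[0.55013816 0.04410118 0.038     ] [0.55320547 0.04203412 0.038     ]
[0.59188274 0.02941355 0.098     ]
[0.51011276 0.04990912 0.098     ]
120 [array([80.5, 79.5]), np.float64(5.7)] 63.0
140 [array([80. , 78.5]), np.float64(6.8)] 84.5
160 [array([80., 78.]), np.float64(7.2)] 92.5
[[[246.25       208.75        28.20000076]]]
```

```bash
sed -i 's/^cy=np.rad/cy=np.rad/; s/TT=np.array(\[.5539,.0416,.038\])/TT=np.array([.5515,.0425,.038])/' h.py; python3 -c "
from h import *
T=tool(); H=T@np.load('G.npy'); d=TT-H[:3,3]; d[2]=-.118; r=T[:3,:3].T
print((r@d*1000/8).round(2),(r@[0,0,-1]).round(3), (r@d*1000).round(2))"
```

```text
[-4.89  0.18 13.92] [-0.312  0.003  0.95 ] [-39.1    1.43 111.36]
```

Emit:
arm_command(motion=[[[-4.9, 0.2, 13.9], [0, 0, 0], 0], [[-4.9, 0.2, 13.9], [0, 0, 0], 0], [[-4.9, 0.2, 13.9], [0, 0, 0], 0], [[-4.9, 0.2, 13.9], [0, 0, 0], 0], [[-4.9, 0.2, 13.9], [0, 0, 0], 0], [[-4.9, 0.2, 13.9], [0, 0, 0], 0], [[-4.9, 0.2, 13.9], [0, 0, 0], 0], [[-4.9, 0.2, 13.9], [0, 0, 0], 0], [[0, 0, 0], [0, 0, 0], 0], [[0, 0, 0], [0, 0, 0], 0]])

```text
t: 9.77
eef_pos: [0.5535, 0.0433, 0.1565]
ee_rot: [-3.137, -0.319, -2.973]
force: [0.2, -0.9, -4.4]
width: 0.0254
```

```bash
python3 -c "
from h import *
H=tool()@np.load('G.npy'); print(H[:3,3]-.122*Z,-H[:3,2],arm.get_state()['force'])
s=save('side','s4');t=save('top','t4');w=save('wrist','w4')
ax=-H[:3,2];tp=H[:3,3]
print('foot',proj('side',tp-.122*ax).round(1),'flange',proj('side',tp-.051*ax).round(1))
m=np.hstack([cv2.resize(s[150:300,210:360],(400,400),interpolation=cv2.INTER_CUBIC),cv2.resize(t[140:260,170:290],(400,400),interpolation=cv2.INTER_CUBIC)])
cv2.imwrite('pics/m4.png',m[:,:,::-1])"
```

```text
[0.55152692 0.04223861 0.04510471] [2.84743923e-03 7.10719072e-04 9.99995693e-01] [ 0.15203308 -0.94837383 -4.39230255]
foot [282.4 243.2] flange [281.8 218.8]
```

View pics/m4.png

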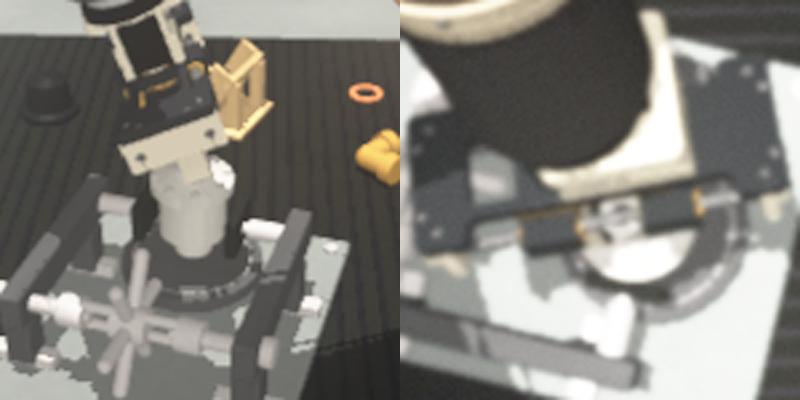

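The housing is upright between the pads, body about x 160–225 in the crop, foot near its predicted spot. Lowering until it touches.

Emit:
arm_command(motion=[[[-0.5, 0, 1.4], [0, 0, 0], 0], [[-0.5, 0, 1.4], [0, 0, 0], 0], [[-0.5, 0, 1.4], [0, 0, 0], 0], [[-0.3, 0, 0.9], [0, 0, 0], 0], [[0, 0, 0], [0, 0, 0], 0], [[0, 0, 0], [0, 0, 0], 0]])

```text
t: 10.42
eef_pos: [0.5538, 0.0445, 0.1515]
ee_rot: [-3.138, -0.318, -2.971]
force: [0.3, -0.4, -5.3]
width: 0.0251
```

Emit:
arm_command(motion=[[[-0.3, 0, 0.9], [0, 0, 0], 0], [[0, 0, 0], [0, 0, 0], 0], [[-0.3, 0, 0.9], [0, 0, 0], 0], [[0, 0, 0], [0, 0, 0], 0], [[0, 0, 0], [0, 0, 0], 0]])

```text
t: 10.83
eef_pos: [0.5538, 0.0445, 0.1495]
ee_rot: [-3.138, -0.318, -2.971]
force: [1.4, 0.5, -5.9]
width: 0.0249
```

Emit:
arm_command(motion=[[[-0.3, 0, 0.9], [0, 0, 0], 0], [[0, 0, 0], [0, 0, 0], 0], [[-0.3, 0, 0.9], [0, 0, 0], 0], [[0, 0, 0], [0, 0, 0], 0], [[0, 0, 0], [0, 0, 0], 0]])

```text
t: 11.25
eef_pos: [0.5538, 0.0444, 0.1477]
ee_rot: [-3.138, -0.318, -2.971]
force: [0.1, 1.1, -5.1]
width: 0.0251
```

Emit:
arm_command(motion=[[[-0.3, 0, 0.9], [0, 0, 0], 0], [[0, 0, 0], [0, 0, 0], 0], [[0, 0, 0], [0, 0, 0], 0]])

```text
t: 11.5
eef_pos: [0.5539, 0.0445, 0.1467]
ee_rot: [-3.138, -0.318, -2.971]
force: [-0.5, -1.4, -5.4]
width: 0.025
```

Emit:
arm_command(motion=[[[-0.3, 0, 0.9], [0, 0, 0], 0], [[0, 0, 0], [0, 0, 0], 0], [[0, 0, 0], [0, 0, 0], 0]])

```text
t: 11.75
eef_pos: [0.554, 0.0444, 0.1463]
ee_rot: [-3.138, -0.317, -2.971]
force: [-0.9, 0.8, -0.5]
width: 0.0249
```

Emit:
arm_command(motion=[[[-0.2, 0, 0.5], [0, 0, 0], 0], [[0, 0, 0], [0, 0, 0], 0], [[0, 0, 0], [0, 0, 0], 0.35], [[0, 0, 0], [0, 0, 0], 0.4], [[0, 0, 0], [0, 0, 0], 0.5], [[0, 0, 0], [0, 0, 0], 0.7], [[0, 0, 0], [0, 0, 0], 0.8], [[0, 0, 0], [0, 0, 0], 0.8], [[0, 0, 0], [0, 0, 0], 0.8], [[0, 0, 0], [0, 0, 0], 0.8], [[0, 0, 0], [0, 0, 0], 0.8]])

```text
t: 12.67
eef_pos: [0.5539, 0.0445, 0.1452]
ee_rot: [-3.138, -0.317, -2.971]
force: [0.5, -0.7, 0.1]
width: 0.0695
```

```bash
python3 -c "
from h import *
T=tool();print(arm.get_state()['force'])
up=T.copy(); up[2,3]+=.13; row(T,up)
az=np.radians(76.4-180)
b=pose(TB+[0,0,.20],-Z,az); row(up,b); b2=pose(TB+.042*KY+[0,0,.10],-Z,az); row(b,b2)"
```

```text
[ 0.48601066 -0.65615319  0.13498326]
4 x [10.1, -0.1, -30.9] [0.0, -0.0, -0.0]
11 x [-11.3, 8.4, -2.2] [0.95, -1.47, -6.0]
3 x [-14.0, -0.0, 33.3] [0.0, 0.0, -0.0]
```

Emit:
arm_command(motion=[[[3.4, 0, -10.3], [0, 0, 0], 0.8], [[6.7, 0, -20.6], [0, 0, 0], 0.8], [[10.1, 0, -30.9], [0, 0, 0], 0.8], [[10.1, 0, -30.9], [0, 0, 0], 0.8], [[10.1, 0, -30.9], [0, 0, 0], 0.8], [[0, 0, 0], [0, 0, 0], 0]])

```text
t: 13.17
eef_pos: [0.5566, 0.0448, 0.2831]
ee_rot: [-3.138, -0.306, -2.97]
force: [0.5, -0.2, 0.7]
width: 0.0672
```

Emit:
arm_command(motion=[[[-11.3, 8.4, -2.2], [0.95, -1.47, -6], 0], [[-11.3, 8.4, -2.2], [0.95, -1.47, -6], 0], [[-11.3, 8.4, -2.2], [0.95, -1.47, -6], 0], [[-11.3, 8.4, -2.2], [0.95, -1.47, -6], 0], [[-11.3, 8.4, -2.2], [0.95, -1.47, -6], 0], [[-11.3, 8.4, -2.2], [0.95, -1.47, -6], 0], [[-11.3, 8.4, -2.2], [0.95, -1.47, -6], 0], [[-11.3, 8.4, -2.2], [0.95, -1.47, -6], 0], [[-11.3, 8.4, -2.2], [0.95, -1.47, -6], 0], [[-11.3, 8.4, -2.2], [0.95, -1.47, -6], 0], [[-11.3, 8.4, -2.2], [0.95, -1.47, -6], 0], [[0, 0, 0], [0, 0, 0], 0], [[0, 0, 0], [0, 0, 0], 0]])

```text
t: 14.25
eef_pos: [0.5889, 0.1885, 0.2814]
ee_rot: [-3.14, -0.0, -1.809]
force: [0.3, -0.1, -0.4]
width: 0.0008
```

```bash
python3 -c "
from h import *
T=tool();np.save('w5T',T);w=save('wrist','w5');s=save('side','s5');print(T.round(3),arm.get_state()['width'])
for th in (0,15,20,25,30):
  print(th,[proj('wrist',TB+.06*(-np.sin(x)*KY+np.cos(x)*Z),T).round(0).tolist() for x in np.radians(th+np.array([-60,0,60]))])
print('hub',proj('wrist',TB,T),'housing top',proj('wrist',TT+.122*Z,T),'foot',proj('wrist',TT,T))
m=np.hstack([cv2.resize(s[150:300,210:360],(400,400),interpolation=cv2.INTER_CUBIC),cv2.resize(w,(400,300))[:, :] if 0 else cv2.resize(w[0:420,70:490],(400,400))])
cv2.imwrite('pics/m5.png',m[:,:,::-1])"
```

```text
[[-0.236 -0.972  0.001  0.589]
 [-0.972  0.236 -0.001  0.189]
 [ 0.    -0.001 -1.     0.281]
 [ 0.     0.     0.     1.   ]] 0.0006281936059446394
0 [[280.0, 251.0], [280.0, 207.0], [280.0, 138.0]]
15 [[280.0, 246.0], [280.0, 188.0], [280.0, 130.0]]
20 [[280.0, 244.0], [280.0, 181.0], [280.0, 128.0]]
25 [[280.0, 241.0], [280.0, 175.0], [280.0, 127.0]]
30 [[280.0, 237.0], [280.0, 169.0], [280.0, 126.0]]
hub [280.25385381 189.14334985] housing top [283.50077748 -12.90085287] foot [282.94724662  25.46760797]
```

View pics/m5.png

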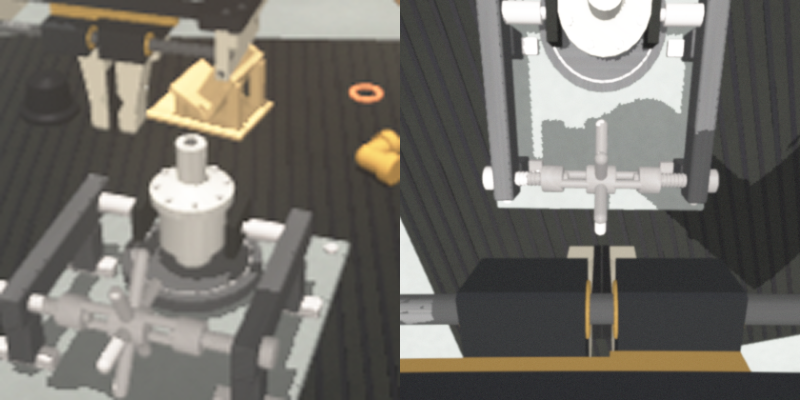

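The housing stands free and upright, centred between the pads. In the wrist view the bar tips sit at v ≈ 126, 178 and 244, so a bar stands about 20° past upright. That leaves about 177° to the stop. I'll push this bar to 50° first.

Emit:
arm_command(motion=[[[-1.4, 0, 30], [0, 0, 0], 0], [[-1.4, 0, 30], [0, 0, 0], 0], [[-1.4, 0, 30], [0, 0, 0], 0], [[-1.4, 0, 30], [0, 0, 0], 0], [[0, 0, 15], [0, 0, 0], 0], [[0, 0, 0], [0, 0, 0], 0]])

```text
t: 14.85
eef_pos: [0.5888, 0.1917, 0.1409]
ee_rot: [3.136, -0.007, -1.811]
force: [-0.4, -0.0, 0.1]
width: 0.0003
```

Emit:
arm_command(motion=[[[2.9, 0, 0], [0, 0, 0], 0], [[2.9, 0, 0], [0, 0, 0], 0], [[3.8, 0, 1.2], [0, 0, 0], 0], [[3.8, 0, 1.2], [0, 0, 0], 0]])

```text
t: 15.18
eef_pos: [0.5881, 0.1805, 0.1445]
ee_rot: [-3.139, 0.001, -1.809]
force: [0.0, -0.5, -0.3]
width: 0.0003
```

Emit:
arm_command(motion=[[[3.5, 0, 1.8], [0, 0, 0], 0], [[3.5, 0, 1.8], [0, 0, 0], 0], [[3.2, 0, 2.4], [0, 0, 0], 0], [[3.2, 0, 2.4], [0, 0, 0], 0]])

```text
t: 15.52
eef_pos: [0.5848, 0.1678, 0.1352]
ee_rot: [-3.14, 0.001, -1.808]
force: [0.4, 3.1, 3.3]
width: 0.0008
```

```bash
python3 -c "
from h import *
T=tool();w=save('wrist','w6');s=save('side','s6');print(T[:3,3],(T[:3,3]-TB)@KY,(T[:3,3]-TB)@KX)
for th in (-20,-10,0,10): print(th,[proj('side',TB+.06*(-np.sin(x)*KY+np.cos(x)*Z)).round(0).tolist() for x in np.radians(th+np.array([-60,0,60]))])
m=np.hstack([cv2.resize(s[210:310,210:310],(400,400),interpolation=cv2.INTER_CUBIC),cv2.resize(w[0:420,70:490],(400,400))])
cv2.imwrite('pics/m6.png',m[:,:,::-1])"
```

```text
[0.58480002 0.16775971 0.13521566] -0.020560032416361573 0.00024132046514296885
-20 [[249.0, 286.0], [254.0, 256.0], [265.0, 243.0]]
-10 [[249.0, 281.0], [256.0, 251.0], [266.0, 243.0]]
0 [[249.0, 276.0], [258.0, 248.0], [267.0, 245.0]]
10 [[250.0, 271.0], [260.0, 245.0], [268.0, 247.0]]
```

View pics/m6.png

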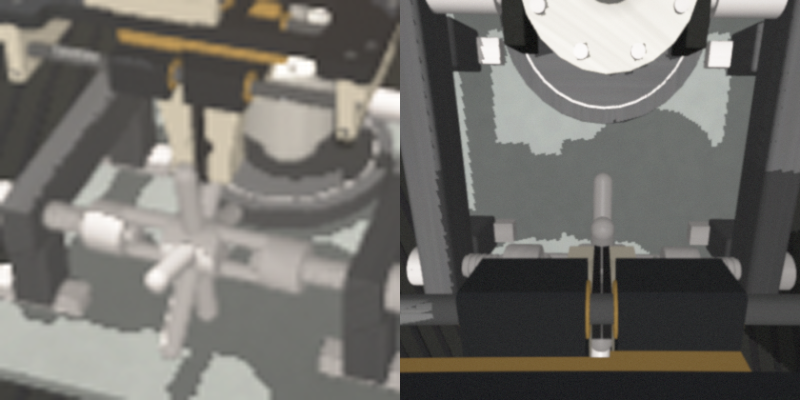

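The bar is at 50° and the next is about -10°, its tip at side (256,251) as predicted. The contact force is about 4.5 N. Pushing the next bar.

Emit:
arm_command(motion=[[[0, 0, -21], [0, 0, 0], 0], [[0, 0, -21], [0, 0, 0], 0], [[0, 0, 0], [0, 0, 0], 0], [[-27.3, 0, 0], [0, 0, 0], 0], [[-27.3, 0, 0], [0, 0, 0], 0], [[0, 0, 0], [0, 0, 0], 0], [[0, 0, 16], [0, 0, 0], 0], [[0, 0, 16], [0, 0, 0], 0], [[0, 0, 0], [0, 0, 0], 0]])

```text
t: 16.37
eef_pos: [0.5948, 0.2194, 0.1406]
ee_rot: [3.137, -0.005, -1.809]
force: [-0.7, -0.4, -0.6]
width: 0.0003
```

Emit:
arm_command(motion=[[[5.2, 0, 0], [0, 0, 0], 0], [[5.2, 0, 0], [0, 0, 0], 0], [[3.9, 0, -0.85], [0, 0, 0], 0], [[3.9, 0, -0.85], [0, 0, 0], 0], [[3.95, 0, -0.2], [0, 0, 0], 0], [[3.95, 0, -0.2], [0, 0, 0], 0], [[3.95, 0, 0.55], [0, 0, 0], 0], [[3.95, 0, 0.55], [0, 0, 0], 0]])

```text
t: 17.03
eef_pos: [0.5893, 0.1875, 0.1462]
ee_rot: [-3.14, 0.0, -1.808]
force: [-1.0, 4.8, 2.0]
width: 0.0005
```

Emit:
arm_command(motion=[[[3.8, 0, 1.15], [0, 0, 0], 0], [[3.8, 0, 1.15], [0, 0, 0], 0], [[3.5, 0, 1.85], [0, 0, 0], 0], [[3.5, 0, 1.85], [0, 0, 0], 0], [[3.15, 0, 2.4], [0, 0, 0], 0], [[3.15, 0, 2.4], [0, 0, 0], 0], [[0, 0, 0], [0, 0, 0], 0]])

```text
t: 17.62
eef_pos: [0.584, 0.1665, 0.1342]
ee_rot: [-3.141, -0.002, -1.809]
force: [-0.2, 1.3, 2.1]
width: 0.0008
```

```bash
python3 -c "
from h import *
T=tool();print(T[:3,3],(T[:3,3]-TB)@KY*1e3,(T[:3,3]-TB)@KX*1e3)"
```

```text
[0.584017   0.16647566 0.13416866] -21.992197011011022 -0.21781495449740365
```

Emit:
arm_command(motion=[[[0, 0, -21.5], [0, 0, 0], 0], [[0, 0, -21.5], [0, 0, 0], 0], [[0, 0, 0], [0, 0, 0], 0], [[-28, 0, 0], [0, 0, 0], 0], [[-28, 0, 0], [0, 0, 0], 0], [[0, 0, 0], [0, 0, 0], 0], [[0, 0, 16], [0, 0, 0], 0], [[0, 0, 16], [0, 0, 0], 0], [[0, 0, 0], [0, 0, 0], 0]])

```text
t: 18.37
eef_pos: [0.5952, 0.2204, 0.1416]
ee_rot: [3.137, -0.005, -1.809]
force: [-0.6, -1.4, 0.5]
width: 0.0002
```

Emit:
arm_command(motion=[[[5.2, 0, 0], [0, 0, 0], 0], [[5.2, 0, 0], [0, 0, 0], 0], [[3.9, 0, -0.85], [0, 0, 0], 0], [[3.9, 0, -0.85], [0, 0, 0], 0], [[3.95, 0, -0.2], [0, 0, 0], 0], [[3.95, 0, -0.2], [0, 0, 0], 0], [[3.95, 0, 0.55], [0, 0, 0], 0], [[3.95, 0, 0.55], [0, 0, 0], 0]])

```text
t: 19.03
eef_pos: [0.5897, 0.1886, 0.1476]
ee_rot: [-3.14, 0.0, -1.808]
force: [-1.2, 4.0, 3.9]
width: 0.0003
```

Emit:
arm_command(motion=[[[3.8, 0, 1.15], [0, 0, 0], 0], [[3.8, 0, 1.15], [0, 0, 0], 0], [[3.5, 0, 1.85], [0, 0, 0], 0], [[3.5, 0, 1.85], [0, 0, 0], 0], [[3.15, 0, 2.4], [0, 0, 0], 0], [[3.15, 0, 2.4], [0, 0, 0], 0], [[0, 0, 0], [0, 0, 0], 0]])

```text
t: 19.62
eef_pos: [0.5844, 0.1674, 0.1357]
ee_rot: [-3.141, -0.002, -1.809]
force: [0.4, -0.2, 3.5]
width: 0.0002
```

```bash
python3 -c "
from h import *
T=tool();print(T[:3,3],(T[:3,3]-TB)@KY*1e3,(T[:3,3]-TB)@KX*1e3)"
```

```text
[0.58437202 0.16739445 0.13572772] -21.015686598468577 -0.08879606582961257
```

Emit:
arm_command(motion=[[[0, 0, -21], [0, 0, 0], 0], [[0, 0, -21], [0, 0, 0], 0], [[0, 0, 0], [0, 0, 0], 0], [[-27.3, 0, 0], [0, 0, 0], 0], [[-27.3, 0, 0], [0, 0, 0], 0], [[0, 0, 0], [0, 0, 0], 0], [[0, 0, 16], [0, 0, 0], 0], [[0, 0, 16], [0, 0, 0], 0], [[0, 0, 0], [0, 0, 0], 0]])

```text
t: 20.37
eef_pos: [0.595, 0.22, 0.1419]
ee_rot: [3.137, -0.006, -1.809]
force: [-0.4, -1.2, -1.5]
width: 0.0002
```

Emit:
arm_command(motion=[[[5.2, 0, 0], [0, 0, 0], 0], [[5.2, 0, 0], [0, 0, 0], 0], [[3.9, 0, -0.85], [0, 0, 0], 0], [[3.9, 0, -0.85], [0, 0, 0], 0], [[3, 0, -0.2], [0, 0, 0], 0], [[2, 0, -0.2], [0, 0, 0], 0], [[0, 0, 0], [0, 0, 0], 0]])

```text
t: 20.95
eef_pos: [0.5921, 0.1987, 0.1488]
ee_rot: [-3.14, 0.0, -1.808]
force: [0.2, 2.8, 0.5]
width: 0.0001
```

Emit:
arm_command(motion=[[[1, 0, 0], [0, 0, 0], 0], [[1, 0, 0], [0, 0, 0], 0], [[1, 0, 0], [0, 0, 0], 0], [[0, 0, 0], [0, 0, 0], 0]])

```text
t: 21.28
eef_pos: [0.5915, 0.1961, 0.1486]
ee_rot: [-3.14, -0.0, -1.808]
force: [-0.8, 5.5, 3.1]
width: 0.0004
```

Emit:
arm_command(motion=[[[1, 0, 0], [0, 0, 0], 0], [[1, 0, 0], [0, 0, 0], 0], [[0, 0, 0], [0, 0, 0], 0]])

```text
t: 21.53
eef_pos: [0.5909, 0.1941, 0.1484]
ee_rot: [-3.141, -0.001, -1.808]
force: [-0.4, 5.2, 3.8]
width: 0.0005
```

```bash
python3 -c "
from h import *
T=tool();print(T[:3,3],(T[:3,3]-TB)@KY*1e3,(T[:3,3]-TB)@KX*1e3)"
```

```text
[0.59091662 0.19406753 0.14841118] 6.448418942816455 0.00033682406735931485
```

Emit:
arm_command(motion=[[[1, 0, 0], [0, 0, 0], 0], [[1, 0, 0], [0, 0, 0], 0], [[0, 0, 0], [0, 0, 0], 0]])

```text
t: 21.78
eef_pos: [0.5904, 0.192, 0.1482]
ee_rot: [-3.141, -0.001, -1.808]
force: [-0.1, 5.0, 3.8]
width: 0.0002
```

Emit:
arm_command(motion=[[[1, 0, 0], [0, 0, 0], 0], [[0.5, 0, 0], [0, 0, 0], 0], [[0, 0, 0], [0, 0, 0], 0]])

```text
t: 22.03
eef_pos: [0.5899, 0.1905, 0.1481]
ee_rot: [-3.141, -0.001, -1.808]
force: [0.1, 4.6, 3.4]
width: 0.0005
```

Emit:
arm_command(motion=[[[1, 0, 0], [0, 0, 0], 0], [[0, 0, 0], [0, 0, 0], 0]])

```text
t: 22.2
eef_pos: [0.5897, 0.1895, 0.148]
ee_rot: [-3.141, -0.001, -1.808]
force: [0.5, 3.9, 2.6]
width: 0.0002
```

Emit:
arm_command(motion=[[[0.8, 0, 0.1], [0, 0, 0], 0], [[0, 0, 0], [0, 0, 0], 0]])

```text
t: 22.37
eef_pos: [0.5896, 0.189, 0.148]
ee_rot: [-3.141, -0.0, -1.808]
force: [0.3, 4.6, 3.0]
width: 0.0008
```

Emit:
arm_command(motion=[[[0.8, 0, 0.1], [0, 0, 0], 0], [[0, 0, 0], [0, 0, 0], 0]])

```text
t: 22.53
eef_pos: [0.5895, 0.1888, 0.148]
ee_rot: [-3.141, 0.001, -1.808]
force: [-0.1, 7.6, 3.4]
width: 0.0003
```

Emit:
arm_command(motion=[[[0.8, 0, 0.1], [0, 0, 0], 0], [[0, 0, 0], [0, 0, 0], 0]])

```text
t: 22.7
eef_pos: [0.5895, 0.1887, 0.148]
ee_rot: [-3.14, 0.002, -1.808]
force: [0.3, 9.8, 2.9]
width: 0.0001
```

Position has stalled while the force rises, so this is the stop. One more small push to confirm, then retreat and look.

Emit:
arm_command(motion=[[[1, 0, 0], [0, 0, 0], 0], [[1, 0, 0], [0, 0, 0], 0], [[0, 0, 0], [0, 0, 0], 0]])

```text
t: 22.95
eef_pos: [0.5895, 0.1883, 0.1481]
ee_rot: [-3.139, 0.004, -1.808]
force: [0.3, 15.1, 1.6]
width: 0.0003
```

Emit:
arm_command(motion=[[[-5, 0, 0], [0, 0, 0], 0], [[-3, 0, 0], [0, 0, 0], 0], [[0, 0, -25], [0, 0, 0], 0], [[0, 0, -30], [0, 0, 0], 0], [[0, 0, -30], [0, 0, 0], 0], [[-20, 0, -30], [0, 0, 0], 0], [[-30, 0, -20], [0, 0, 0], 0], [[-30, 0, 0], [0, 0, 0], 0], [[0, 0, 0], [0, 0, 0], 0], [[0, 0, 0], [0, 0, 0], 0]])

```text
t: 23.78
eef_pos: [0.6087, 0.2711, 0.2811]
ee_rot: [3.14, -0.004, -1.808]
force: [-0.6, -0.5, -0.6]
width: 0.0004
```

```bash
python3 -c "
from h import *
T=tool();w=save('wrist','w7');s=save('side','s7');t=save('top','t7')
for th in (13,17,21,25): print(th,[proj('wrist',TB+.06*(-np.sin(x)*KY+np.cos(x)*Z),T).round(0).tolist() for x in np.radians(th+np.array([-60,0,60]))])
print(proj('wrist',TT+.122*Z,T),T[:3,3])
m=np.hstack([cv2.resize(s[150:300,210:360],(400,400),interpolation=cv2.INTER_CUBIC),cv2.resize(w[0:420,70:490],(400,400))])
cv2.imwrite('pics/m7.png',m[:,:,::-1])"
```

```text
13 [[279.0, 154.0], [279.0, 79.0], [279.0, 23.0]]
17 [[279.0, 151.0], [279.0, 73.0], [279.0, 22.0]]
21 [[279.0, 147.0], [279.0, 67.0], [279.0, 22.0]]
25 [[279.0, 143.0], [279.0, 62.0], [279.0, 23.0]]
[ 283.25954672 -194.24558444] [0.60866409 0.27111928 0.28111635]
```

View pics/m7.png

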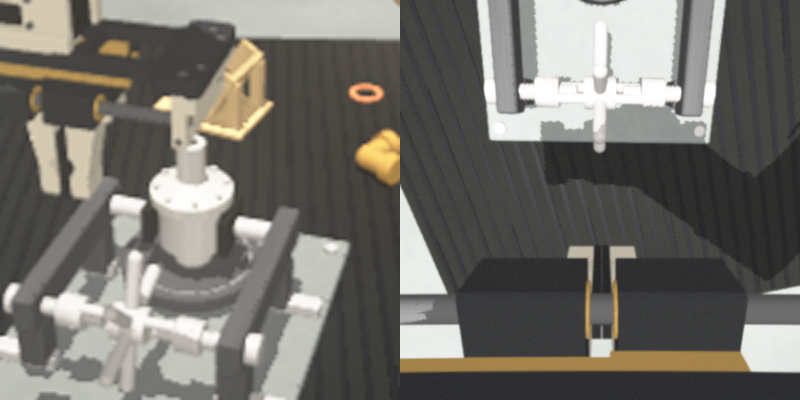

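The last view shows the housing upright with both pads against its body. The rear bar tip is at wrist v ≈ 153, in line with about 15°, and the stop is at 17°. The robot is clear, so I'm handing in.

```bash
python3 -c "
from h import *
print(arm.job_done())"
```

```text
the job is handed in; nothing more can be done
None
```

The job is done and handed in at about 24 s. The housing stands upright at the middle of the turntable, held by both jaws, and the turnbuckle is up against its stop.

- **Housing:** A first approach along its full 30° tilt ran into a wrist limit. I backed off, gripped the stem with the tool tilted only 12°, drew the housing out along its axis and set it upright. It stood by itself once released.
- **Turnbuckle:** It took four bar strokes from about 20°. On the last one the tool stopped advancing as the force rose from about 5 N to 15 N, as expected at the stop. I then backed the arm off.
- **Final checks:**
  - The last pictures show the housing upright with both pads against its body, and the robot clear.
  - The bar reads roughly 15° past upright in the wrist view and about 18° from the tool position, against 17° at the stop, so the two differ by a few degrees.
  - The turntable centre read from the two cameras differed by about 4 mm; I placed the housing between the two.
  - The elbow and washer look unmoved in the last picture. The bonnet is out of its view, but I never worked near it.

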